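# Set the heat on a stirring hotplate without touching the stir speed

## Robot

A 6-joint arm with a two-finger parallel gripper is mounted at the origin on the work surface. World frame = base frame: x ahead of the robot, y to its left, z up, the work surface at z = 0. Lengths are in m, angles in rad, forces in N, time in s.
With the tool pointing down it reaches from about 0.375 to 0.9 m from the base axis. Payload 3.1 kg.
Tool frame: the origin (TCP) lies where the fingers leave the gripper's body, on its centre line; the fingertips stand manip.tip_reach ahead of it and the grasp point (between the pads) lies 54 mm ahead of it (manip.tip_reach is the distance from the TCP to the fingertips, in m); z points along the fingers, y is the direction in which the jaws open and shut (so a half turn about z gives the same grasp; the last joint's range is limited). The gripper opens to 85 mm and grips with 20 to 120 N. Pads are 22 mm wide; open, the fingers measure 114 mm over their backs; the gripper's body (76 mm by 85 mm) begins 54 mm behind the grasp point. The pads swing forward as they close: fully open they stand 13 mm farther back than shut.
Start: joints at [0.994, 0.527, 1.433, -0, 1.181, -0.178], TCP at [0.243, 0.576, 0.304] pointing down, gripper open.
Joint ranges: [-3.08, 3.08], [-0.75, 2.2], [0.22, 2.44], [-1.43, 4.57], [0, 2.65], [-2.85, 2.85]. Speed limits (rad/s): [2.79, 2.79, 3.14, 3.14, 3.14, 3.14].

## Interface

Orientations are given as a unit quaternion [x, y, z, w].
In Python, from station import manip, cams, order gives the robot as it stands. The module is installed in compiled form; this text tells all that it offers.
- The arm moves only by the tool drive_tool, never from a script. Its arguments are lists of equal length, an entry for each row: "linear": the shift along the tool's x, y, z in mm, a list of three; "rot": the turn, a rotation vector about the tool's x, y, z in degrees, a list of three; "hand": the finger opening in mm, from 0 to 85.4. A call has 1 to 20 rows; each row shifts and turns the pose as measured when the row begins, along the tool's axes as they then stand; what a row does not reach is not made up. A row lasts 1/12 s, in which the tool goes at most 41.7 mm and 7.16 degrees, less where a joint would pass 70% of its speed; a pose out of reach is approached as far as the arm can. A call with a gripper value outside its range is refused whole. The fingers move at their own pace and stop on an object; "force" is the grip in N (left out, the last holds). Time passes only in rows, so rows that do not move let the fingers close. It gives the time, the measured TCP pose, the force and the opening at its end, in the units of the state.
- manip.sense(): the state, without advancing time (a new reading comes with each control period).
- cams.snapshot(name): name is "side" or "top" or "wrist"; returns the picture (400x640x3 uint8, red, green, blue); there is no depth.
- cams.camera_model(name): a dict with "vfov" (degrees; the focal length in pixels is half the picture's height over the tangent of half this angle, whatever the lens; pixels are square), "cx", "cy" (the principal point, pixels), "rvec" (rotation vector, rad) and "tvec" (3), from world to camera coordinates, as OpenCV has them. Camera axes: x right, y down, z forward; pixel columns grow to the right and rows downward; lengths in m; the calibration is good to about 2 mm. A picture is of the moment at which its call begins: read the wrist's pose just before it. camera_model takes no time and is no camera call; for the wrist camera it gives the pose at the moment of the call.
- order.sign_off(): hands the job in, once; it reports no verdict.
Trained networks look in the newest picture that a camera, given by its name, has taken for a name from the list of things; names that differ only in an ending like _2 or _b are one class to them, and where a whole thing is asked for, a point or a joint stands for the part that bears it (a point fixed in the world has none). Each returns a list of dicts, best first, with "score" (0 to 1); they miss things now and then, are a little off and sometimes report something else, mostly with a low value. They report only what shows in the picture. A call takes as long as a camera call.
- cams.regions_of(label, camera): "pixels" (400x640 bool, what is visible of it) and "rect" ([left, top, right, bottom] in pixels, round what is visible of it).
- cams.spot_point(label, camera): "at" ([column, row] in pixels: a listed point, or the origin of a listed thing).
The state is a dict: "t": time; "q": joint angles; "qd": joint speeds; "tau": joint torques, N m; "tcp_pos": TCP position; "tool_rot": TCP orientation; "force": force on the tool from outside, world axes, zero at the start; "ft_torque": the same for the moment, N m; "finger_gap": opening from 0.0 (shut) to 1.0 (fully open).
Only numpy, scipy, OpenCV 4.12 (cv2) and the standard library are available. Lean on these libraries where they do the work, as an engineer would, in place of code of your own. Each camera call takes 0.05 s, during which the arm holds its last target. There are 200 camera calls.

## Task

On the hotplate with the two-tier control (a small knob standing on top of a wide knurled ring), turn up the heat: turn only the wide ring clockwise until its white pointer line is at the long thick mark on the panel. Leave the small stirring-speed knob on top at its setting, and leave the glass dish standing where it is.

Things in the scene. Friction and masses are not known exactly. Their poses are not given: they have to be found in the camera images.
- heat_ring (a joint): Wide knurled black ring, lower tier of the two-tier control: 50 mm across, round, side 3 to 30 mm above the white panel, vertical axis. Rad, grows clockwise from above: 0 = white pointer line to the hotplate's left (+y of ring_grip), 1.571 = at the long thick mark (+x, towards the ceramic plate). Range 0 to 3.6, friction 0.06 N m, stays where left.
- ring_grip (a point): On the knobs' common axis, 24 mm above the panel: height to grip the ring. Fixed to the hotplate: x towards the ceramic plate (edge 80 mm off, top 18 mm above the panel), y left, z up. Panel 70 mm above the table, free for 50 mm round the axis. Hotplate 280 x 170 mm, control 55 mm from its near end. The other hotplate is alike but has a plain knob, no small one on top.
- stir_pointer (a point): Rim of the small grey upper knob's top, at the end of its white line, 10 mm from the axis, 48 mm above the panel. The small knob is 22 mm across, stands 30 to 48 mm above the panel, turns very easily (0.012 N m) and on its own: it does not follow the ring.
- dish_center (a point): Centre, half-way up, of the low round glass dish, about 100 mm across and 40 mm high, loose on the ceramic plate of the same hotplate.

How it is judged:
By the outcome, as a careful person would: the job done as asked, in the order asked, and still so for the second after the job is handed in, with the robot touching nothing.
It also fails if it takes over 32 s, if anything falls off the work surface, if the arm or the gripper's body presses on something with over 40 N, if the wrist force passes 120 N, or if a joint passes its speed limit or range.

## Working session

There is one attempt and no reset: what is moved stays moved. The work goes in short steps, Python scripts to look and compute and a tool call to move; the robot and the scene stay as the last step left them, time stands still between calls to the robot, and variables do not carry over. Pictures are saved under pics/ and viewed, about 8 in all and at most 12, crops included, and the job is handed in when it is done.

Besides the shell and the picture viewer there is one more tool, called after "Request:" as a command line: name --argument value ..., lists and objects as JSON in quotes. drive_tool: Moves the arm, as the interface text tells. Its arguments: {"type":"object","properties":{"linear":{"type":"array","items":{"type":"array","items":{"type":"number"}}},"rot":{"type":"array","items":{"type":"array","items":{"type":"number"}}},"hand":{"type":"array","items":{"type":"number"}},"force":{"type":"number"}},"required":["linear","rot","hand"]}

```bash
mkdir -p pics; cat > h.py <<'E'
import numpy as np, cv2
from station import manip, cams, order
from scipy.spatial.transform import Rotation as R
def model(n):
    m=cams.camera_model(n); f=200/np.tan(np.radians(m['vfov'])/2)
    K=np.array([[f,0,m['cx']],[0,f,m['cy']],[0,0,1]])
    return K,R.from_rotvec(np.ravel(m['rvec'])).as_matrix(),np.ravel(m['tvec'])
def ray(n,p,M=None):
    K,Rm,t=M or model(n)
    d=Rm.T@np.linalg.solve(K,[p[0],p[1],1]); return -Rm.T@t,d/np.linalg.norm(d)
def onz(n,p,z,M=None):
    c,d=ray(n,p,M); return c+d*(z-c[2])/d[2]
def proj(n,P,M=None):
    K,Rm,t=M or model(n); q=K@(Rm@np.asarray(P)+t); return q[:2]/q[2]
def tri(obs):
    A=np.zeros((3,3));b=np.zeros(3)
    for c,d in obs:
        Pm=np.eye(3)-np.outer(d,d);A+=Pm;b+=Pm@c
    return np.linalg.solve(A,b)
def save(n,img): cv2.imwrite(f'pics/{n}.png',img[...,::-1])
E
python3 - <<'E'
from h import *
s=manip.sense();print(s,manip.tip_reach)
ims=[]
for n in ['top','side','wrist']:
    im=cams.snapshot(n);ims.append(im)
    for l in ['ring_grip','stir_pointer','dish_center']:
        for d in cams.spot_point(l,n)[:3]: print(n,l,np.round(d['at'],1),round(d['score'],2))
for n,p in []: pass
save('top0',ims[0]);save('side0',ims[1]);save('wrist0',ims[2])
E
```

```text
{'t': 0.0, 'q': array([ 9.93485449e-01,  5.28466421e-01,  1.43388839e+00,  1.13040827e-05,
        1.18140382e+00, -1.78517350e-01]), 'qd': array([ 0.00048187, -0.0003813 , -0.00017125, -0.00110045, -0.00061446,
       -0.00038177]), 'tau': array([-1.12303009e-03, -4.42347121e+01, -1.78025919e+01, -2.89918680e-04,
        8.48243013e-03,  2.20967070e-05]), 'tcp_pos': array([0.24236485, 0.57549229, 0.30293772]), 'tool_rot': array([ 1.98080076e-01,  9.80185243e-01, -1.00463965e-03, -4.04461414e-04]), 'force': array([-0.09715331, -0.47108989,  0.10883264]), 'ft_torque': array([0.00108053, 0.01501708, 0.01390577]), 'finger_gap': 1.001975203969619} 0.0726
top ring_grip [175.9 242.7] 0.64
top stir_pointer [172.7 239.2] 0.55
top stir_pointer [194.9 173. ] 0.46
top dish_center [198.1 170.6] 0.75
side ring_grip [186.9 178.5] 0.65
side stir_pointer [187.4 166.5] 0.4
side dish_center [252.2 145.6] 0.72
```

View pics/top0.png

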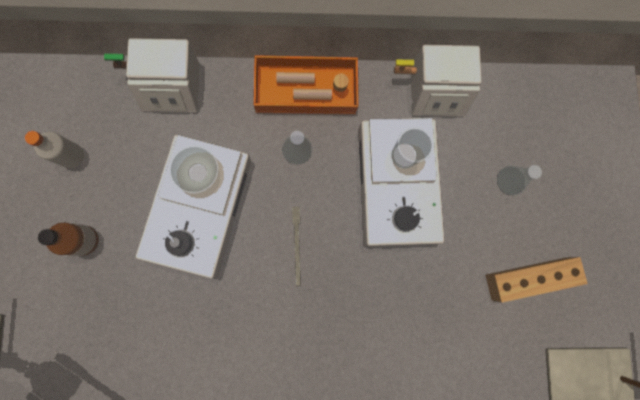

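View pics/side0.png

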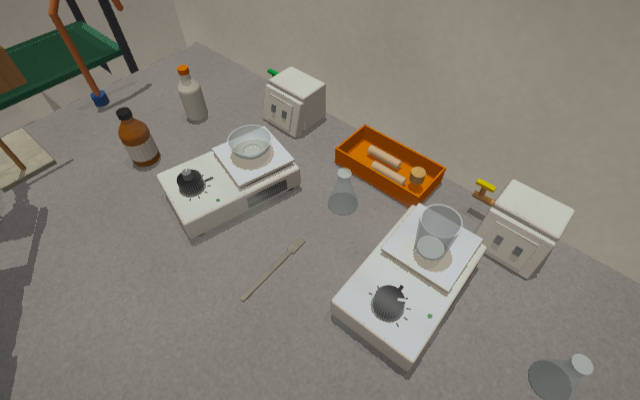

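```bash
python3 - <<'E'
from h import *
g=tri([ray('top',[175.9,242.7]),ray('side',[186.9,178.5])]);print('ring',g,onz('top',[175.9,242.7],.094),onz('side',[186.9,178.5],.094))
d=tri([ray('top',[198.1,170.6]),ray('side',[252.2,145.6])]);print('dish',d, onz('top',[198.1,170.6],.108))
print('stir',onz('top',[172.7,239.2],.118),onz('side',[187.4,166.5],.118))
print(proj('top',g),proj('side',g),ray('top',[0,0])[0],ray('side',[0,0])[0],ray('wrist',[0,0])[0])
print(R.from_quat(manip.sense()['tool_rot']).as_matrix())
E
```

```text
ring [0.49519713 0.24524257 0.09725884] [0.49534833 0.24613356 0.094     ] [0.49635945 0.2483864  0.094     ]
dish [0.64385608 0.20182065 0.11247794] [0.64375694 0.20348007 0.108     ]
stir [0.50134804 0.24612522 0.118     ] [0.50906257 0.25249964 0.118     ]
[175.89422004 242.71051975] [186.91152202 178.497222  ] [ 0.45977335 -0.00113888  0.9876553 ] [ 0.27794062 -0.32976316  0.69560529] [0.16597638 0.60850317 0.37444259]
[[-9.21536181e-01  3.88292499e-01  4.00353150e-05]
 [ 3.88292500e-01  9.21536181e-01  3.62497159e-05]
 [-2.28184985e-05  4.89508374e-05 -9.99999999e-01]]
```

The target is the left hotplate: control at about (0.495, 0.246), top view pixel (176, 243), with the dish at (198, 171). The right hotplate, pixel (407, 218), has the plain knob. I'm moving above the control for a close wrist view.

Request:
drive_tool --linear '[[-28, -16, 0], [-28, -16, 0], [-28, -16, 0], [-28, -16, 0], [-28, -16, 0], [-28, -16, 0], [-28, -16, 0], [-28, -16, 0], [-28, -16, 0], [-28, -16, 0], [-28, -16, 0], [-28, -16, 0], [-28, -16, 0], [0, 0, 0]]' --rot '[[0, 0, 0], [0, 0, 0], [0, 0, 0], [0, 0, 0], [0, 0, 0], [0, 0, 0], [0, 0, 0], [0, 0, 0], [0, 0, 0], [0, 0, 0], [0, 0, 0], [0, 0, 0], [0, 0, 0], [0, 0, 0]]' --hand '[85, 85, 85, 85, 85, 85, 85, 85, 85, 85, 85, 85, 85, 85]'

```text
t: 1.77
tcp_pos: [0.5099, 0.232, 0.3052]
tool_rot: [0.194, 0.981, 0.004, 0.004]
force: [-0.1, 0.6, -0.3]
finger_gap: 0.999
```

```bash
cat > look.py <<'E'
from h import *
import sys
s=manip.sense();print(round(s['t'],2),s['tcp_pos'].round(4),s['q'].round(3),s['force'].round(1),s['finger_gap'])
Rt=R.from_quat(s['tool_rot']).as_matrix()
M=model('wrist');im=cams.snapshot('wrist');save(sys.argv[1],im)
zs={'ring_grip':.094,'stir_pointer':.118,'dish_center':.108}
for l in zs:
    for d in cams.spot_point(l,'wrist')[:2]:
        P=onz('wrist',d['at'],zs[l],M);print(l,np.round(d['at'],1),round(d['score'],2),P.round(4),'tool mm',(Rt.T@(P-s['tcp_pos'])*1000).round(1))
np.savez('last.npz',K=M[0],R=M[1],t=M[2])
E
python3 look.py w1
```

```text
1.77 [0.5099 0.232  0.3052] [ 0.226  0.436  1.602  0.004  1.094 -0.957] [-0.1  0.6 -0.3] 0.9985949109184578
ring_grip [324.3 167.1] 0.97 [0.4997 0.2421 0.094 ] tool mm [ 14.6   3.5 211.1]
stir_pointer [334.  174.7] 0.59 [0.5032 0.249  0.118 ] tool mm [ 13.9  11.4 187.2]
dish_center [346.8 313.4] 0.72 [0.6486 0.2064 0.108 ] tool mm [-136.8   27.2  198.3]
```

View pics/w1.png

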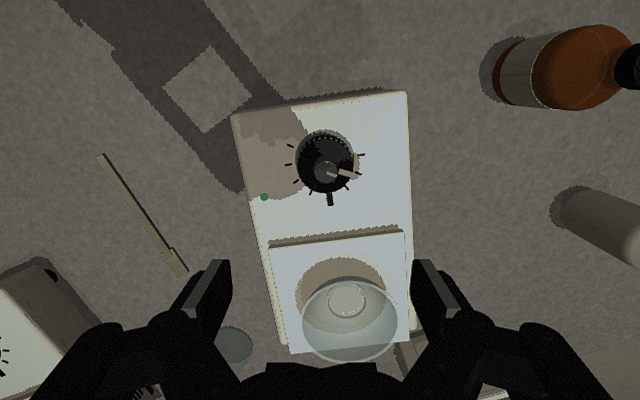

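```bash
cat > rect.py <<'E'
from h import *
import sys
src,out,cx,cy,yaw=sys.argv[1],sys.argv[2],*map(float,sys.argv[3:6])
m=np.load('last.npz');M=(m['K'],m['R'],m['t']);im=cv2.imread(f'pics/{src}.png')
def rect(z,half,n):
    a=np.radians(yaw);ex=np.array([np.cos(a),np.sin(a),0]);ey=np.array([-ex[1],ex[0],0]);c=np.array([cx,cy,z])
    co=[(h,w) for h,w in((1,1),(1,-1),(-1,-1),(-1,1))]
    srcp=np.float32([proj(0,c+half*(h*ex+w*ey),M) for h,w in co])
    dst=np.float32([[n/2*(1-w),n/2*(1-h)] for h,w in co])
    o=cv2.warpPerspective(im,cv2.getPerspectiveTransform(srcp,dst),(n,n),flags=cv2.INTER_CUBIC)
    cv2.line(o,(n//2,0),(n//2,n),(0,0,255),1);cv2.line(o,(0,n//2),(n,n//2),(0,0,255),1);return o
cv2.imwrite(f'pics/{out}.png',np.hstack([rect(.070,.1,400),rect(.100,.035,400)]))
E
python3 rect.py w1 r1 .4997 .2421 -16
```

```text
(no output)
```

View pics/r1.png

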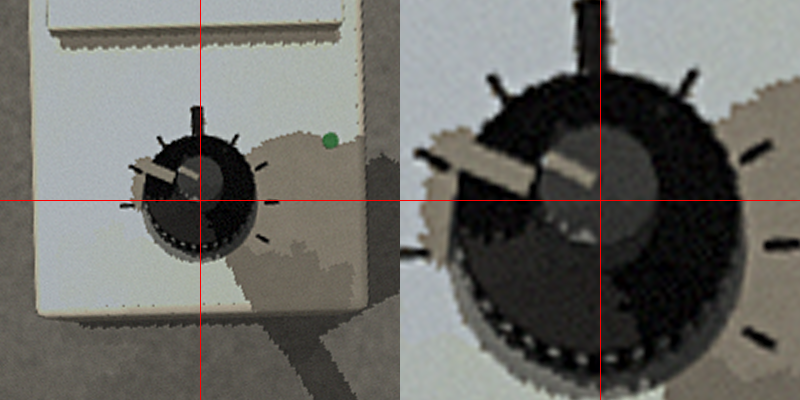

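Wrist view: the two-tier control is at (324, 167). The ring's pointer reads about 26° past hotplate-left, and the long mark is at the top of the rectified view. Hotplate yaw is about -14.5°, and tick and ring fits put the axis at (0.4975, 0.2427). Turn needed is about 64°.

```bash
cat > plan.py <<'E'
from h import *
import sys
tgt=np.array(list(map(float,sys.argv[1:4])))
s=manip.sense();Rt=R.from_quat(s['tool_rot']);m=Rt.as_matrix()
z=m[:,2];down=np.array([0,0,-1.]);v=np.cross(z,down)
print('t',round(s['t'],2),'tcp',s['tcp_pos'].round(4),'az',np.degrees(np.arctan2(m[1,0],m[0,0])).round(2),'lin mm',(m.T@(tgt-s['tcp_pos'])*1000).round(1),'tilt fix deg',np.degrees(m.T@v).round(2),'F tool',(m.T@s['force']).round(2),'M',(m.T@s['ft_torque']).round(2),'gap',round(s['finger_gap'],3),'q6',s['q'][5].round(3))
E
python3 plan.py .4975 .2427 .215
```

```text
t 1.97 tcp [0.505  0.2366 0.3047] az 157.94 lin mm [ 9.3  2.1 89.7] tilt fix deg [0.51 0.03 0.  ] F tool [ 1.28 -0.    0.14] M [-0.06  0.01 -0.02] gap 0.995 q6 -0.954
```

Request:
drive_tool --linear '[[3, 0.7, 30], [3, 0.7, 30], [3, 0.7, 30], [0, 0, 0], [0, 0, 0]]' --rot '[[0.5, 0, 0], [0, 0, 0], [0, 0, 0], [0, 0, 0], [0, 0, 0]]' --hand '[80, 80, 80, 80, 80]'

```text
t: 2.38
tcp_pos: [0.4946, 0.2494, 0.2153]
tool_rot: [0.186, 0.982, 0.002, 0.003]
force: [0.3, -0.9, 0.7]
finger_gap: 0.933
```

```bash
python3 look.py w2; python3 plan.py .4975 .2427 .148; python3 rect.py w2 r2 .4975 .2427 -14.5
```

```text
2.38 [0.4946 0.2494 0.2153] [ 2.650e-01  5.530e-01  1.699e+00  1.000e-03  8.830e-01 -9.320e-01] [ 0.3 -0.9  0.7] 0.93293337416664
ring_grip [310.6 227.4] 0.76 [0.4972 0.242  0.094 ] tool mm [ -4.5  -6.5 121.3]
stir_pointer [328.8 253. ] 0.72 [0.5067 0.2506 0.118 ] tool mm [-10.3   5.1  97.4]
t 2.58 tcp [0.4963 0.2488 0.2172] az 158.44 lin mm [-2.7 -5.8 69.2] tilt fix deg [0.43 0.52 0.  ] F tool [-0.33 -0.8  -0.17] M [-0.01  0.02 -0.04] gap 0.937 q6 -0.932
```

View pics/r2.png

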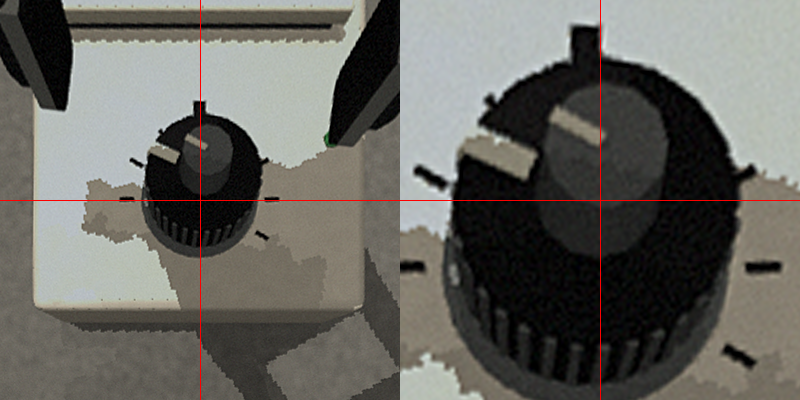

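Close view confirms yaw -14.5° and the axis within about 0.5 mm, near (0.4976, 0.2432). The ring pointer is about 20–25° past left. I'll centre the tool, turn it back 28° so the pads clear the pointer line, then descend.

Request:
drive_tool --linear '[[-2.7, -5.3, 0], [0, 0, 0], [0, 0, 0], [0, 0, 10], [0, 0, 0], [0, 0, 0]]' --rot '[[0.4, 0.5, -7], [0, 0, -7], [0, 0, -7], [0, 0, -7], [0, 0, 0], [0, 0, 0]]' --hand '[80, 80, 80, 80, 80, 80]'

```text
t: 3.08
tcp_pos: [0.5026, 0.2439, 0.2176]
tool_rot: [-0.063, 0.998, 0.002, 0.01]
force: [0.6, 0.0, -0.3]
finger_gap: 0.94
```

```bash
python3 plan.py .4976 .2431 .147
```

```text
t 3.08 tcp [0.5026 0.2439 0.2176] az -172.79 lin mm [ 6.5 -0.3 70.4] tilt fix deg [0.11 1.2  0.  ] F tool [-0.54 -0.05  0.27] M [ 0.02 -0.03 -0.02] gap 0.94 q6 -1.444
```

Request:
drive_tool --linear '[[6, 0, 5], [0, 0, 5], [0, 0, 0], [0, 0, 0]]' --rot '[[0.1, 1.2, 0], [0, 0, 0], [0, 0, 0], [0, 0, 0]]' --hand '[80, 80, 80, 80]'

```text
t: 3.42
tcp_pos: [0.4975, 0.2434, 0.2095]
tool_rot: [-0.059, 0.998, 0.0, 0.002]
force: [-0.3, -0.7, -0.3]
finger_gap: 0.935
```

```bash
python3 plan.py .4976 .2431 .147
```

```text
t 3.42 tcp [0.4975 0.2434 0.2095] az -173.2 lin mm [ 0.1 -0.3 62.5] tilt fix deg [0.04 0.18 0.  ] F tool [ 0.41 -0.67  0.33] M [ 0.01 -0.06  0.01] gap 0.935 q6 -1.437
```

Centred. Descending.

Request:
drive_tool --linear '[[0, 0, 15], [0, 0, 15], [0, 0, 15], [0, 0, 10], [0, 0, 0], [0, 0, 0]]' --rot '[[0, 0.2, 0], [0, 0, 0], [0, 0, 0], [0, 0, 0], [0, 0, 0], [0, 0, 0]]' --hand '[80, 80, 80, 80, 80, 80]'

```text
t: 3.92
tcp_pos: [0.4989, 0.2439, 0.1535]
tool_rot: [-0.058, 0.998, 0.001, 0.001]
force: [-0.1, -0.3, -0.6]
finger_gap: 0.936
```

```bash
python3 plan.py .4976 .2431 .147
```

```text
t 3.92 tcp [0.4989 0.2439 0.1535] az -173.39 lin mm [ 1.4 -0.7  6.5] tilt fix deg [0.07 0.17 0.  ] F tool [ 0.14 -0.28  0.6 ] M [ 0.02 -0.05  0.06] gap 0.936 q6 -1.434
```

Request:
drive_tool --linear '[[1.2, -0.6, 6], [0, 0, 0], [0, 0, 0], [0, 0, 0], [0, 0, 0], [0, 0, 0], [0, 0, 0], [0, 0, 0]]' --rot '[[0, 0.2, 0], [0, 0, 0], [0, 0, 0], [0, 0, 0], [0, 0, 0], [0, 0, 0], [0, 0, 0], [0, 0, 0]]' --hand '[65, 60, 56, 50, 45, 40, 40, 40]' --force 25

```text
t: 4.58
tcp_pos: [0.4985, 0.2435, 0.1489]
tool_rot: [-0.058, 0.998, 0.001, 0.001]
force: [0.6, 0.4, -1.6]
finger_gap: 0.561
```

```bash
python3 plan.py .4976 .2431 .147
```

```text
t 4.58 tcp [0.4985 0.2435 0.1489] az -173.4 lin mm [ 1.  -0.3  1.9] tilt fix deg [0.1  0.15 0.  ] F tool [-0.6   0.29  1.59] M [ 0.02 -0.03 -0.01] gap 0.561 q6 -1.435
```

Request:
drive_tool --linear '[[0, 0, 0], [0, 0, 0], [0, 0, 0], [0, 0, 0], [0, 0, 0], [0, 0, 0]]' --rot '[[0, 0, 0], [0, 0, 5], [0, 0, 5], [0, 0, 5], [0, 0, 5], [0, 0, 0]]' --hand '[40, 40, 40, 40, 40, 40]'

```text
t: 5.08
tcp_pos: [0.4985, 0.243, 0.1489]
tool_rot: [0.124, 0.992, 0.0, 0.001]
force: [0.0, 1.1, -1.0]
finger_gap: 0.563
```

```bash
python3 plan.py .4976 .2431 .147
```

```text
t 5.08 tcp [0.4985 0.243  0.1489] az 165.77 lin mm [ 0.9 -0.2  1.9] tilt fix deg [0.07 0.11 0.  ] F tool [0.25 1.02 1.01] M [-0.1  -0.03  0.03] gap 0.563 q6 -1.071
```

Request:
drive_tool --linear '[[0, 0, 0], [0, 0, 0], [0, 0, 0], [0, 0, 0], [0, 0, 0], [0, 0, 0], [0, 0, 0], [0, 0, 0], [0, 0, 0], [0, 0, 0]]' --rot '[[0, 0, 5], [0, 0, 5], [0, 0, 5], [0, 0, 5], [0, 0, 5], [0, 0, 5], [0, 0, 5], [0, 0, 5], [0, 0, 0], [0, 0, 0]]' --hand '[40, 40, 40, 40, 40, 40, 40, 40, 40, 40]'

```text
t: 5.92
tcp_pos: [0.4979, 0.2422, 0.1489]
tool_rot: [0.459, 0.889, -0.0, 0.001]
force: [-0.3, 0.4, -1.7]
finger_gap: 0.563
```

```bash
python3 plan.py .4976 .2431 .147; python3 look.py w3; python3 rect.py w3 r3 .4976 .2431 -14.5
```

```text
t 5.92 tcp [0.4979 0.2422 0.1489] az 125.41 lin mm [0.9 0.3 1.9] tilt fix deg [-0.    0.09  0.  ] F tool [ 0.5  -0.01  1.7 ] M [-0.05  0.05  0.09] gap 0.563 q6 -0.365
5.92 [0.4979 0.2422 0.1489] [ 0.252  0.661  1.736 -0.002  0.744 -0.365] [-0.3  0.4 -1.7] 0.5634970556392385
ring_grip [317.9 277.2] 0.96 [0.4969 0.2426 0.094 ] tool mm [ 1.  -0.7 54.9]
stir_pointer [344.5 308.8] 0.57 [0.5044 0.25   0.118 ] tool mm [ 2.6  9.8 30.9]
```

View pics/r3.png

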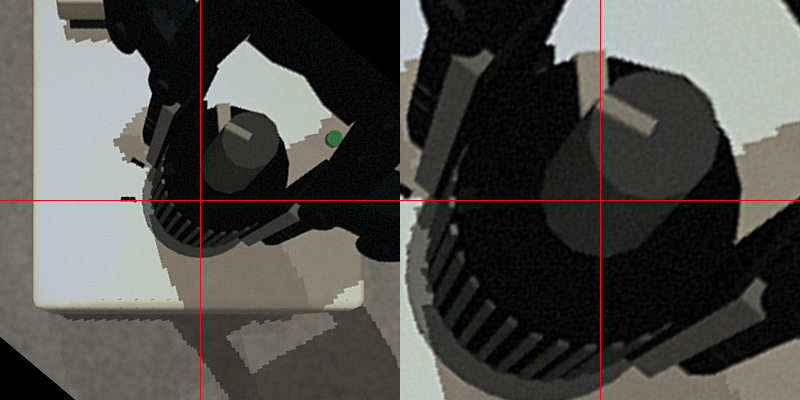

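The pointer is now within roughly 2° of the mark. I'll release, rise, and check from more directly overhead.

Request:
drive_tool --linear '[[0, 0, 0], [0, 0, 0], [0, 0, 0], [0, 0, 0], [0, 0, -10], [0, 0, -20], [0, 0, -30], [0, 0, -30], [-20, 0, -20], [-20, 0, 0], [-15, 0, 0], [0, 0, 0], [0, 0, 0]]' --rot '[[0, 0, 0], [0, 0, 0], [0, 0, 0], [0, 0, 0], [0, 0, 0], [0, 0, 0], [0, 0, 0], [0, 0, 0], [0, 0, 0], [0, 0, 0], [0, 0, 0], [0, 0, 0], [0, 0, 0]]' --hand '[60, 70, 80, 80, 80, 80, 80, 80, 80, 80, 80, 80, 80]'

```text
t: 7.2
tcp_pos: [0.531, 0.1971, 0.2719]
tool_rot: [0.456, 0.89, 0.001, 0.003]
force: [-0.9, -0.6, -0.6]
finger_gap: 0.939
```

```bash
python3 look.py w4; python3 plan.py .4976 .2431 .215; python3 rect.py w4 r4 .4976 .2431 -14.5
```

```text
7.2 [0.531  0.1971 0.2719] [ 0.159  0.487  1.619 -0.002  1.029 -0.463] [-0.9 -0.6 -0.6] 0.939386955296375
ring_grip [317.1 122.2] 0.93 [0.4965 0.243  0.094 ] tool mm [ 58.3  -2.2 177.6]
stir_pointer [331.1 123.3] 0.78 [0.5035 0.2502 0.118 ] tool mm [ 60.    7.8 153.6]
dish_center [435. 263.] 0.6 [0.6449 0.2075 0.108 ] tool mm [-57.2  97.7 164.7]
t 7.4 tcp [0.53   0.1979 0.2706] az 125.8 lin mm [55.9 -0.  55.4] tilt fix deg [0.18 0.23 0.  ] F tool [-0.16 -1.21 -0.44] M [0.02 0.01 0.  ] gap 0.937 q6 -0.463
```

View pics/r4.png

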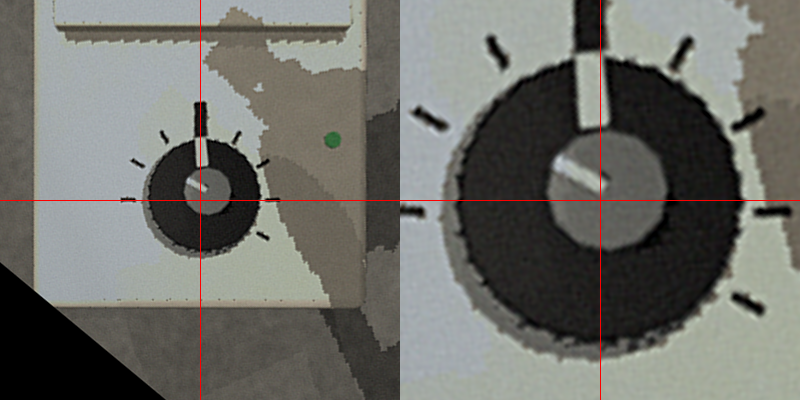

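```bash
cat > ang.py <<'E'
from h import *
import sys
m=np.load('last.npz');M=(m['K'],m['R'],m['t']);im=cv2.imread(f'pics/{sys.argv[1]}.png')
a=np.radians(-14.5);ex=np.array([np.cos(a),np.sin(a),0]);ey=np.array([-ex[1],ex[0],0]);c=np.array([.4976,.2431,.1])
def warp(z,half=.04,n=800):
    co=((1,1),(1,-1),(-1,-1),(-1,1));cc=c.copy();cc[2]=z
    s=np.float32([proj(0,cc+half*(h*ex+w*ey),M) for h,w in co]);d=np.float32([[n/2*(1-w),n/2*(1-h)] for h,w in co])
    return cv2.cvtColor(cv2.warpPerspective(im,cv2.getPerspectiveTransform(s,d),(n,n),flags=cv2.INTER_LINEAR),cv2.COLOR_BGR2GRAY)
g=warp(.1)
yy,xx=np.mgrid[:800,:800]
b=(g>110)
# pointer: bright strip above knob
w=b&(np.abs(xx-400)<45)&(yy>170)&(yy<255)
pts=[(x:=xx[r][w[r]].mean(),r) for r in range(175,245,2) if w[r].any()]
wid=[w[r].sum() for r in range(175,245,10)]
p=np.polyfit([q[1] for q in pts],[q[0] for q in pts],1);print('pointer slope deg (+ = ccw short of mark)',np.degrees(np.arctan(p[0])),'x at rows 175/245',np.polyval(p,[175,245]),'widths',wid)
k=warp(.07);d=(k<90)&(np.abs(xx-400)<40)&(yy>10)&(yy<120)
rows=[r for r in range(10,120,4) if 8<d[r].sum()<60]
print('mark',[(r,round(xx[r][d[r]].mean(),1)) for r in rows][::3])
# ring centre horizontally: dark extent at several rows
for r in (300,350,400): 
    dd=np.where(g[r]<70)[0];dd=dd[(dd>200)&(dd<600)];print(r,dd.min(),dd.max(),(dd.min()+dd.max())/2)
E
python3 ang.py w4
```

```text
pointer slope deg (+ = ccw short of mark) 4.548404870880725 x at rows 175/245 [382.23809524 387.80672269] widths [np.int64(49), np.int64(48), np.int64(49), np.int64(49), np.int64(49), np.int64(51), np.int64(51)]
mark [(14, np.float64(400.0)), (78, np.float64(399.0)), (98, np.float64(401.6)), (110, np.float64(397.4))]
300 201 599 400.0
350 201 599 400.0
400 201 599 400.0
```

The ring is still about 4° short of the mark. The small knob line is unchanged. Re-gripping for a small correction.

Request:
drive_tool --linear '[[19, 0, 15], [19, 0, 20], [18, 0, 18], [0, 0, 0], [0, 0, 0]]' --rot '[[0.2, 0.2, 0], [0, 0, 0], [0, 0, 0], [0, 0, 0], [0, 0, 0]]' --hand '[80, 80, 80, 80, 80]'

```text
t: 7.82
tcp_pos: [0.4945, 0.2468, 0.2148]
tool_rot: [0.454, 0.891, -0.001, -0.0]
force: [1.2, -0.6, -0.6]
finger_gap: 0.94
```

```bash
python3 plan.py .4978 .2426 .149
```

```text
t 7.82 tcp [0.4945 0.2468 0.2148] az 125.96 lin mm [-5.3  0.3 65.8] tilt fix deg [-0.12  0.01  0.  ] F tool [-1.2   0.61  0.6 ] M [-0.02  0.01  0.05] gap 0.94 q6 -0.366
```

Request:
drive_tool --linear '[[-5, 0.3, 0], [0, 0, 0], [0, 0, 20], [0, 0, 20], [0, 0, 15], [0, 0, 8], [0, 0, 0], [0, 0, 0]]' --rot '[[0, 0, 0], [0, 0, 0], [0, 0, 0], [0, 0, 0], [0, 0, 0], [0, 0, 0], [0, 0, 0], [0, 0, 0]]' --hand '[80, 80, 80, 80, 80, 80, 80, 80]'

```text
t: 8.48
tcp_pos: [0.5064, 0.2405, 0.1559]
tool_rot: [0.456, 0.89, 0.004, 0.006]
force: [0.6, -0.1, 0.5]
finger_gap: 0.937
```

```bash
python3 plan.py .4978 .2426 .149
```

```text
t 8.48 tcp [0.5064 0.2405 0.1559] az 125.78 lin mm [ 6.8 -5.8  6.8] tilt fix deg [0.7  0.41 0.  ] F tool [-0.43  0.49 -0.48] M [ 0.03 -0.04 -0.02] gap 0.937 q6 -0.377
```

Request:
drive_tool --linear '[[6.5, -5.5, 4], [0, 0, 0], [0, 0, 0], [0, 0, 0]]' --rot '[[0.7, 0.4, 0], [0, 0, 0], [0, 0, 0], [0, 0, 0]]' --hand '[80, 80, 80, 80]'

```text
t: 8.82
tcp_pos: [0.4992, 0.2426, 0.1544]
tool_rot: [0.456, 0.89, 0.001, 0.001]
force: [-0.2, -0.4, -0.1]
finger_gap: 0.934
```

```bash
python3 plan.py .4978 .2426 .149
```

```text
t 8.82 tcp [0.4992 0.2426 0.1544] az 125.72 lin mm [ 0.9 -1.2  5.4] tilt fix deg [0.21 0.08 0.  ] F tool [-0.2  -0.43  0.06] M [0.03 0.03 0.01] gap 0.934 q6 -0.373
```

Request:
drive_tool --linear '[[0.9, -1.1, 6], [0, 0, 0], [0, 0, 0], [0, 0, 0], [0, 0, 0], [0, 0, 0], [0, 0, 0], [0, 0, 0], [0, 0, 0]]' --rot '[[0.2, 0, 0], [0, 0, 0], [0, 0, 0], [0, 0, 0], [0, 0, 0], [0, 0, 0], [0, 0, 0], [0, 0, 0], [0, 0, 0]]' --hand '[80, 65, 60, 56, 50, 45, 40, 40, 40]' --force 25

```text
t: 9.57
tcp_pos: [0.4975, 0.2428, 0.1492]
tool_rot: [0.456, 0.89, -0.0, 0.001]
force: [-0.6, -0.9, 0.5]
finger_gap: 0.565
```

```bash
python3 plan.py .4978 .2426 .149
```

```text
t 9.57 tcp [0.4975 0.2428 0.1492] az 125.79 lin mm [-0.4  0.2  0.2] tilt fix deg [0.02 0.12 0.  ] F tool [-0.38 -0.99 -0.52] M [ 0.15 -0.    0.  ] gap 0.565 q6 -0.37
```

Request:
drive_tool --linear '[[0, 0, 0], [0, 0, 0], [0, 0, 0], [0, 0, 0]]' --rot '[[0, 0, 2], [0, 0, 2], [0, 0, 0], [0, 0, 0]]' --hand '[40, 40, 40, 40]'

```text
t: 9.9
tcp_pos: [0.4974, 0.2427, 0.1492]
tool_rot: [0.487, 0.873, -0.0, 0.001]
force: [-0.8, -0.8, 0.9]
finger_gap: 0.562
```

```bash
python3 plan.py .4978 .2426 .149
```

```text
t 9.9 tcp [0.4974 0.2427 0.1492] az 121.68 lin mm [-0.3  0.3  0.2] tilt fix deg [0.01 0.12 0.  ] F tool [-0.23 -1.07 -0.9 ] M [ 0.11 -0.03  0.03] gap 0.562 q6 -0.298
```

Turned 4.1°. Releasing, retreating and checking.

Request:
drive_tool --linear '[[0, 0, 0], [0, 0, 0], [0, 0, 0], [0, 0, 0], [0, 0, 0], [0, 0, -15], [0, 0, -20], [0, 0, -30], [0, 0, -30], [-20, 0, -20], [-20, 0, 0], [-20, 0, 0], [0, 0, 0], [0, 0, 0], [0, 0, 0]]' --rot '[[0, 0, 0], [0, 0, 0], [0, 0, 0], [0, 0, 0], [0, 0, 0], [0, 0, 0], [0, 0, 0], [0, 0, 0], [0, 0, 0], [0, 0, 0], [0, 0, 0], [0, 0, 0], [0, 0, 0], [0, 0, 0], [0, 0, 0]]' --hand '[55, 60, 70, 80, 80, 80, 80, 80, 80, 80, 80, 80, 80, 80, 80]'

```text
t: 11.15
tcp_pos: [0.5298, 0.1912, 0.2693]
tool_rot: [0.485, 0.874, -0.0, 0.001]
force: [-1.1, -0.9, 0.5]
finger_gap: 0.941
```

```bash
python3 look.py w5; python3 ang.py w5; python3 rect.py w5 r5 .4976 .2431 -14.5
```

```text
11.15 [0.5298 0.1912 0.2693] [ 0.149  0.488  1.626 -0.002  1.026 -0.408] [-1.1 -0.9  0.5] 0.9414523046670692
ring_grip [318.2 115.2] 0.61 [0.4954 0.2444 0.094 ] tool mm [ 63.7  -1.2 175.2]
dish_center [444.5 258.4] 0.64 [0.6452 0.2027 0.108 ] tool mm [-50.9 103.9 161.5]
pointer slope deg (+ = ccw short of mark) -0.39721227577974366 x at rows 175/245 [398.30714286 397.82184874] widths [np.int64(47), np.int64(48), np.int64(48), np.int64(49), np.int64(49), np.int64(50), np.int64(49)]
mark [(22, np.float64(400.0)), (34, np.float64(400.0)), (86, np.float64(382.0)), (98, np.float64(378.0)), (110, np.float64(375.0))]
300 201 599 400.0
350 201 599 400.0
400 201 599 400.0
```

View pics/r5.png

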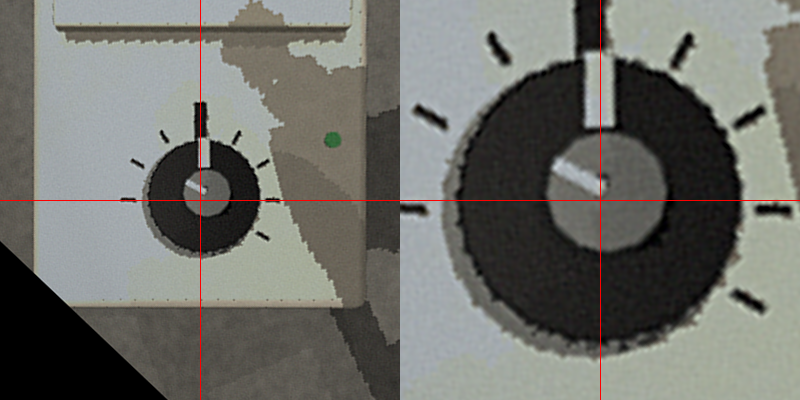

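```bash
python3 -c "
from h import *
print(order.sign_off(), manip.sense()['t'])"
```

```text
the job is handed in; nothing more can be done
the job is handed in; nothing more can be done
```

I turned the wide ring clockwise to the long thick mark on the left hotplate, the one with the two-tier control. It took two grips, about 61° and then a 4° correction, and I handed the job in at about 11 s of the 32 s allowed.

**Ring:** after I released it and moved clear, its pointer line measured 0.4° off the long mark in the wrist view, which is good to about 1°. The fit printed by the same script was unreliable for the mark's lower part and the ring's edges. I judged those in the picture instead, which showed pointer and mark in line.

**Small knob:** its white line kept the same direction, about 27° in the rectified wrist views before and after. In the last picture the network did not report its pointer point, so I judged this from the picture.

**Dish:** it measured (0.645, 0.203) at the end against (0.644, 0.203) at the start, so it has not moved.

**Other checks:** the tool was about 120 mm above its gripping height, open and touching nothing. The wrist forces I read between moves stayed under about 2 N. On the second descent the tool drifted about 9 mm sideways, with no contact forces, and I re-centred it before gripping.

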